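Remix a settled sample on the press-to-run tube mixer

ROBOT

A 7-joint arm with a two-finger parallel gripper is mounted at the origin on a cart in front of the work surface, level with it; the furniture and walls round the work are solid. World frame = base frame: x ahead of the robot, y to its left, z up, the work surface at z = 0. Lengths are in m, angles in rad, forces in N, time in s.
With the tool pointing down it reaches from about 0.425 to 0.925 m from the base axis. Payload 6.8 kg.
Tool frame: the origin (TCP) lies at the very end of the fingers, on their centre line; the grasp point (between the pads) lies 19 mm behind it (env.hold_point_z is the z of the grasp point in the tool frame, in m); z points along the fingers, y is the line along which they close (so a half turn about z gives the same grasp; the last joint's range is limited). The gripper opens to 88 mm and grips with 3 to 60 N. Pads are 20 mm wide; open, the fingers measure 115 mm over their backs; the gripper's body (75 mm by 178 mm) begins 61 mm behind the grasp point.
Start: joints at [1.19, 0.477, 0.022, 1.555, -0.011, 1.109, -0.083], TCP at [0.182, -0.65, 0.223] pointing down, gripper open.
Joint ranges: [-2.96, 2.96], [-0.34, 2.1], [-1.41, 1.46], [0.24, 2.44], [-1.37, 4.51], [0.17, 1.92], [-2.96, 2.96]. Speed limits (rad/s): [2.39, 2.39, 3.14, 3.14, 3.14, 3.14, 3.14].

INTERFACE

Orientations are given as [roll, pitch, yaw] about the fixed x, y, z axes, in that order (R = Rz(yaw) Ry(pitch) Rx(roll)).
In Python, from workcell import env, eyes, order gives the robot as it stands.
- The arm moves only by the tool move_arm, never from a script. Its argument "motion" is a list of rows, each an object of numbers: "x", "y", "z": the shift along the tool's x, y, z in m; "ax", "ay", "az": the turn, a rotation vector about the tool's x, y, z in rad; "gripper": the finger opening in m, from 0 to 0.0878. A call has 1 to 20 rows; each row shifts and turns the commanded pose from where the row before left it, along the tool's axes as they then stand; what a row does not reach is not made up. A row lasts 1/10 s, in which the tool goes at most 50 mm and 8.59 degrees, less where a joint would pass 70% of its speed; a pose out of reach is approached as far as the arm can. A call with a gripper value outside its range is refused whole. The fingers move at their own pace and stop on an object; the grip force is fixed at half the most. Time passes only in rows, so rows that do not move let the fingers close. It gives the time, the measured TCP pose, the force, the opening and the grip force at its end, in the units of the state.
- env.sense(): the state, without advancing time (a new reading comes with each control period).
- eyes.read_camera(name): name is "scene" or "top" or "wrist"; returns a dict with "color" (400x640x3 uint8, red, green, blue), "fx", "fy", "cx", "cy" (pixels), "R" (3x3) and "t" (3): a world point X has camera coordinates R X + t. Camera axes: x right, y down, z forward; pixel columns grow to the right and rows downward; lengths in m; the calibration is good to about 2 mm. A picture is of the moment at which its call begins. There is no depth.
- order.hand_in(): hands the job in; it is judged then, once.
The state is a dict: "time_s": time; "joints": joint angles; "qvel": joint speeds; "effort": joint torques, N m; "eef_pos": TCP position; "tcp_rot": TCP orientation; "ft_force": force on the tool from outside, world axes, zero at the start; "moment": the same for the moment, N m; "grip_width": finger opening in m; "gripper_force": force on a finger pad.
Only numpy, scipy, OpenCV 4.12 (cv2) and the standard library are available. Lean on these libraries where they do the work, as an engineer would, in place of code of your own. Each camera call takes 0.05 s, during which the arm holds its last target. There are 200 camera calls.

TASK

The red-capped sample tube in the small white rack has settled and must be remixed. Lift the blue dust cap off the tube mixer and stand it upright on the bare desk, then take the red-capped tube out of the rack and press it, upright and bottom first, into the mixer's spring-loaded black cup until the cup has sunk about half of its 10 mm travel (less does not start the mixer, right down stalls it); the job finishes while you are still holding the tube pressed there. Do not drop the cap or the tube, do not ram the tube down, and leave the other tubes and the rest of the desk undisturbed.

Things in the scene. Friction and masses are not known exactly. Their poses are not given: they have to be found in the camera images.
- mixer: Press-to-run tube mixer (vortex mixer), white housing 130 (x, depth) x 110 (y, width) x 70 mm high with a grey sloping control panel in front (its -x side); heavy, fixed to the desk, does not move. Origin: centre of its underside on the desk. Its black rubber cup stands on top, its axis 15 mm behind the origin (local x = +0.015, y = 0). A grey collar (radius 24.5 mm, 6 mm high) round the cup's foot locates the dust cap.
- mixer_cup (a joint): How far the mixer's black rubber cup is pressed down, in m: 0 released, 0.010 at its lower stop. It slides straight down against a spring: about 2 N just starts it moving, about 6 N holds it at 5 mm, about 10 N at the stop (0.8 N per mm). Let go, it springs back.
- cup_seat (a point): Centre of the flat inner floor of the black rubber cup; moves with the cup (94 mm above the desk when released). The floor's radius is 9 mm; from it the inside flares to radius 16 mm at the rim, 18 mm above the floor; the outside radius at the rim is 20 mm.
- dust_cap: Blue plastic dust cap, a round cover open below, 63 mm across, 50 mm high, with a knob 18 mm across and 27 mm high on its top (77 mm high overall), 60 g. Origin: centre of its lower rim; z up. At the start it sits loose over the cup on the housing's top (origin 70 mm above the desk), held by nothing; lift it straight up by at least 55 mm to clear the cup.
- cap_knob (a point): Point on the axis of the dust cap's knob, 66 mm above the cap's rim (16 mm above the cap's flat top).
- tube_rack: Small white tube rack with square holes, 72 (x) x 146 (y) x 52 mm high; it stands fast on the desk. Origin: centre of its underside. 2 x 4 holes, 32 mm apart in x (local -16, +16 mm) and y (-48, -16, +16, +48 mm); every second hole holds a tube: the four at local (x, y) = (-16,-48), (16,-16), (-16,16), (16,48) mm, in any order. Tubes are pulled straight up; their bottoms stand 4 mm above the desk and the rack's top is 52 mm above it.
- red_tube: The red-capped sample tube to mix: 92 mm long, glass 16 mm across with a round bottom, cap 19 mm across and 16 mm high (its lower edge 76 mm above the bottom), 14 g. Origin: centre of its bottom end; z along the tube towards the cap. Grip it by the cap or just below; a grip of 15 to 30 N is safe and holds it against the mixer's spring.
- yellow_tube_1: Yellow-capped tube in the rack, 84 mm long, cap 16 mm across; stands a little loosely in its hole. Origin: centre of its bottom end. To be left alone.
- yellow_tube_2: Yellow-capped tube in the rack, 84 mm long, cap 16 mm across; stands a little loosely in its hole. Origin: centre of its bottom end. To be left alone.
- yellow_tube_3: Yellow-capped tube in the rack, 84 mm long, cap 16 mm across; stands a little loosely in its hole. Origin: centre of its bottom end. To be left alone.
- strip_carton: Small white and green carton, 30 x 78 x 72 mm high, behind the work. Origin: centre of its underside. Among the things to leave alone.
- meter: Hand-held meter, black and green, 28 x 88 x 54 mm high, standing behind the work. Origin: centre of its underside. Among the things to leave alone.
- pen: Blue ball pen, 145 mm long, 8 mm thick, lying on the desk at the left. Origin: near its middle, at the desk; x along the pen. Among the things to leave alone.
Not all that is in view belongs to the job. What is meant by the dust_cap is not yellow, and is the larger of those in its own colour.

How it is judged:
By the outcome, as a careful person would: the job done as asked, in the order asked, and still so for the second after the job is handed in, while the arm keeps its last pose, push and grip.
It also fails if it takes over 64 s, if anything falls off the work surface, if the arm or the gripper's body presses on something with over 40 N, if the wrist force passes 120 N, or if a joint passes its speed limit or range.

## Working session

There is one attempt and no reset: what is moved stays moved. The work goes in short steps, Python scripts to look and compute and a tool call to move; the robot and the scene stay as the last step left them, time stands still between calls to the robot, and variables do not carry over. Pictures are saved under pics/ and viewed, at most 10 in all, crops included, and the job is handed in when it is done.

Besides the shell and the picture viewer there is one more tool, called by a JSON object that holds its "method" and its "body". move_arm: Moves the arm, as the interface text tells. Its arguments: {"type":"object","properties":{"motion":{"type":"array"}},"required":["motion"]}

```bash
mkdir -p pics; cat > h.py <<'E'
import numpy as np, cv2
from workcell import env, eyes, order
def shot(n,f=None):
    c=eyes.read_camera(n)
    if f: cv2.imwrite('pics/'+f,c['color'][:,:,::-1])
    return c
def onplane(c,u,v,z):
    R=np.array(c['R']);t=np.array(c['t']);o=-R.T@t
    d=R.T@np.array([(u-c['cx'])/c['fx'],(v-c['cy'])/c['fy'],1])
    return o+d*(z-o[2])/d[2]
def proj(c,X):
    p=np.array(c['R'])@np.array(X)+np.array(c['t']);return c['fx']*p[0]/p[2]+c['cx'],c['fy']*p[1]/p[2]+c['cy']
E
python3 - <<'E'
from h import *
for n in ('scene','top'):
    c=shot(n,n+'1.png'); print(n,c['fx'],np.round(-np.array(c['R']).T@c['t'],3))
s=env.sense();print({k:np.round(v,3) for k,v in s.items()}, env.hold_point_z)
E
```

```text
scene 382.7539521922071 [ 0.345 -0.381  0.687]
top 364.04223731053764 [0.572 0.182 0.963]
{'time_s': np.float64(0.1), 'joints': array([ 1.19 ,  0.478,  0.022,  1.556, -0.011,  1.109, -0.083]), 'qvel': array([ 0.001, -0.001,  0.   , -0.002,  0.001, -0.   ,  0.001]), 'effort': array([ 5.0000e-03, -5.8409e+01,  1.5400e+00, -2.7331e+01, -5.4000e-02,
        1.3000e-02,  0.0000e+00]), 'eef_pos': array([ 0.182, -0.65 ,  0.222]), 'tcp_rot': array([-3.14 ,  0.   ,  0.273]), 'ft_force': array([0.172, 0.415, 0.482]), 'moment': array([0.012, 0.023, 0.038]), 'gripper_force': np.float64(0.0), 'grip_width': np.float64(0.088)} -0.0187
```

View pics/scene1.png

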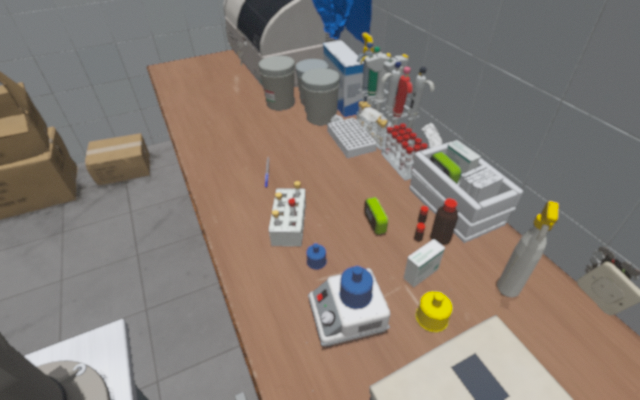

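View pics/top1.png

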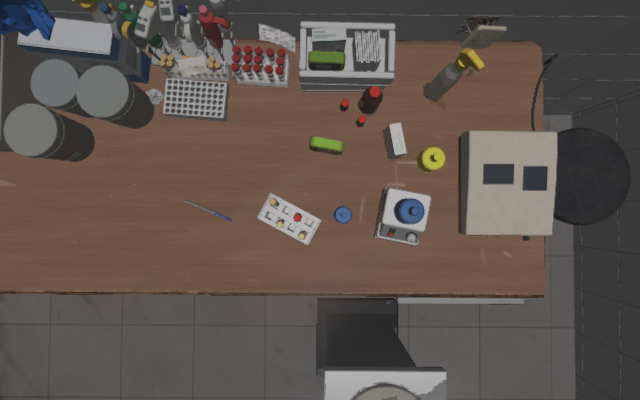

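Candidates for the dust cap: large blue at top (411,211) on the mixer; small blue at (343,214) on the desk; yellow at (432,158). The large blue one on the mixer fits, since it is not yellow and is the larger of the blues. The red cap in the small white rack is at top (297,217); the other red caps at (345,104) and (361,120) are not in it. I'll confirm with a crop and measure.

```bash
cat >> h.py <<'E'
def blobs(c,lo,hi,roi,amin=4):
    x0,y0,x1,y1=roi; hsv=cv2.cvtColor(c['color'],cv2.COLOR_RGB2HSV)
    m=cv2.inRange(hsv,np.array(lo),np.array(hi)); k=np.zeros_like(m);k[y0:y1,x0:x1]=m[y0:y1,x0:x1]
    n,l,s,ce=cv2.connectedComponentsWithStats(k)
    return [(s[i][4],ce[i].round(1),s[i][:4]) for i in range(1,n) if s[i][4]>=amin],k
def tri(ca,ua,cb,ub):
    A=[];b=[]
    for c,(u,v) in ((ca,ua),(cb,ub)):
        R=np.array(c['R']);t=np.array(c['t'])
        for q,r in (((u-c['cx'])/c['fx'],0),((v-c['cy'])/c['fy'],1)):
            A.append(R[r]-q*R[2]); b.append(q*t[2]-t[r])
    x,res,_,_=np.linalg.lstsq(np.array(A),np.array(b),rcond=None);return x,res
E
python3 - <<'E'
from h import *
T=shot('top');S=shot('scene')
print('axes',np.round(T['R'],3))
red=blobs(T,(0,150,80),(8,255,255),(255,190,325,245))[0];print('redT',red)
redS=blobs(S,(0,150,80),(8,255,255),(265,180,310,250))[0];print('redS',redS)
print('blueT',blobs(T,(100,120,40),(120,255,255),(325,180,440,245))[0])
print('blueS',blobs(S,(100,120,40),(120,255,255),(295,235,390,320))[0])
print('yelT',blobs(T,(18,70,80),(32,255,255),(255,190,325,245))[0])
if red and redS: print('red3d',tri(T,max(red,key=lambda r:r[0])[1],S,max(redS,key=lambda r:r[0])[1]))
# rack and mixer white outlines
hsv=cv2.cvtColor(T['color'],cv2.COLOR_RGB2HSV)
for nm,(x0,y0,x1,y1),z in (('rack',(250,185,325,250),.052),('mixer',(370,180,440,250),.07)):
    m=np.zeros(hsv.shape[:2],np.uint8); r=cv2.inRange(hsv,(0,0,120),(179,60,255)); m[y0:y1,x0:x1]=r[y0:y1,x0:x1]
    cs,_=cv2.findContours(m,0,2); k=max(cs,key=cv2.contourArea)
    w=np.array([onplane(T,*p,z)[:2] for p in cv2.boxPoints(cv2.minAreaRect(k))]); print(nm,w.round(3),w.mean(0).round(3))
a=cv2.resize(T['color'][170:255,250:450],(800,340),interpolation=2)
b=cv2.resize(S['color'][170:345,250:400],None,fx=1.48,fy=1.48,interpolation=2)
o=np.zeros((600,800,3),np.uint8);o[:340]=a;o[340:599,:222]=b[:259]
cv2.imwrite('pics/crop1.png',o[:,:,::-1])
E
```

```text
axes [[ 0.008 -1.     0.002]
 [-1.    -0.008 -0.03 ]
 [ 0.03  -0.002 -1.   ]]
redT [(np.int32(35), array([297.3, 217.2]), array([294, 214,   7,   7], dtype=int32))]
redS [(np.int32(23), array([291.3, 201.6]), array([289, 199,   5,   6], dtype=int32))]
blueT [(np.int32(332), array([411.8, 208.6]), array([400, 199,  24,  22], dtype=int32)), (np.int32(115), array([343.9, 214.4]), array([335, 207,  16,  16], dtype=int32))]
blueS [(np.int32(198), array([315.9, 252.6]), array([308, 245,  17,  15], dtype=int32)), (np.int32(610), array([356.5, 281.1]), array([342, 267,  30,  28], dtype=int32))]
yelT [(np.int32(34), array([272.7, 201.2]), array([270, 198,   7,   7], dtype=int32)), (np.int32(35), array([279.5, 223.7]), array([277, 220,   6,   8], dtype=int32)), (np.int32(32), array([301.5, 235.5]), array([299, 233,   6,   6], dtype=int32))]
red3d (array([0.55081028, 0.22942077, 0.09056202]), array([1.37613517e-06]))
rack [[0.549 0.335]
 [0.614 0.301]
 [0.546 0.17 ]
 [0.48  0.204]] [0.547 0.252]
mixer [[ 0.538  0.025]
 [ 0.629  0.007]
 [ 0.608 -0.1  ]
 [ 0.517 -0.082]] [ 0.573 -0.038]
```

View pics/crop1.png

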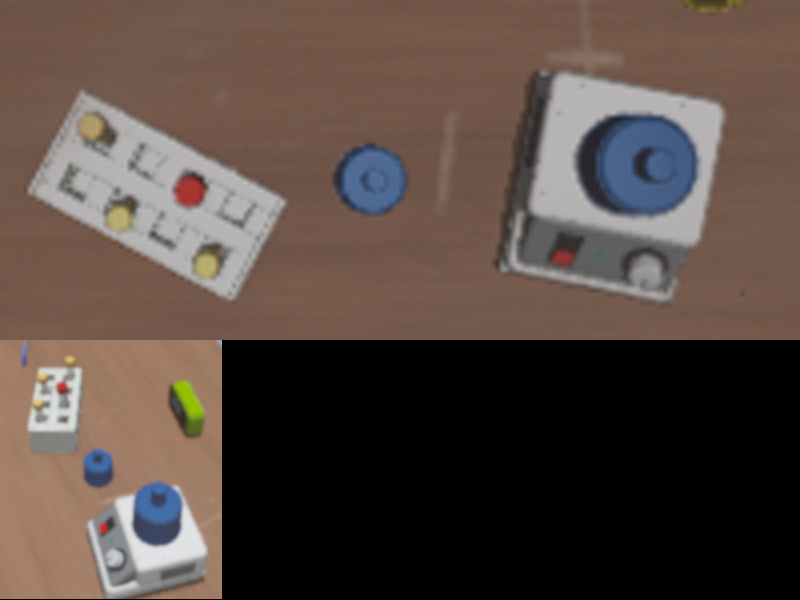

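The crop confirms it: the large knobbed blue cap sits on the mixer, with its knob at full-image (415.8,211.5). The red tube is in the small rack at (297.5,217.5), with three yellow tubes at (272,201), (279,223) and (301,236).

```bash
cat >> h.py <<'E'
from scipy.spatial.transform import Rotation as Ro
def delta(target,yaw_deg,s=None):
    s=s or env.sense(); R=Ro.from_euler('xyz',s['tcp_rot']); G=Ro.from_euler('xyz',[np.pi,0,np.deg2rad(yaw_deg)])
    print('tool shift',np.round(R.inv().apply(np.array(target)-s['eef_pos']),4),'rotvec(tool)',np.round((R.inv()*G).as_rotvec(),3),'t',s['time_s'],'pos',np.round(s['eef_pos'],4),'F',np.round(s['ft_force'],1),'w',round(float(s['grip_width']),4))
E
python3 - <<'E'
from h import *
T=shot('top');S=shot('scene')
print('knob top',onplane(T,415.8,211.5,.147).round(4),'red',onplane(T,297.4,217.3,.096).round(4))
print('knob scene',(250+158/1.48,170+152/1.48), proj(S,onplane(T,415.8,211.5,.147)))
print('desk edge',onplane(T,380,293,0).round(3),'smallcap',onplane(T,343.5,214.3,.03).round(3))
print('box corners',onplane(T,461,235,.1).round(3),onplane(T,466,131,.1).round(3))
k=onplane(T,415.8,211.5,.147)
delta([k[0],k[1],.25],62.6)
E
```

```text
knob top [ 0.5678 -0.0393  0.147 ] red [0.5515 0.2286 0.096 ]
knob scene (356.7567567567568, 272.7027027027027) (np.float64(357.54885571025875), np.float64(269.4034065283213))
desk edge [0.352 0.015 0.   ] smallcap [0.559 0.114 0.03 ]
box corners [ 0.513 -0.159  0.1  ] [ 0.761 -0.172  0.1  ]
tool shift [ 0.5362 -0.484  -0.0274] rotvec(tool) [-0.001 -0.    -0.82 ] t 0.3 pos [ 0.1818 -0.6499  0.2224] F [-0.4 -0.1  0.3] w 0.0879
```

{"method": "move_arm", "body": {"motion": [{"z":-0.04},{"z":-0.04,"gripper":0.05},{"x":0.033,"y":-0.03},{"x":0.033,"y":-0.03},{"x":0.033,"y":-0.03},{"x":0.033,"y":-0.03},{"x":0.033,"y":-0.03},{"x":0.033,"y":-0.03},{"x":0.033,"y":-0.03},{"x":0.033,"y":-0.03},{"x":0.033,"y":-0.03},{"x":0.033,"y":-0.03},{"x":0.033,"y":-0.03},{"x":0.033,"y":-0.03},{"x":0.033,"y":-0.03},{"x":0.033,"y":-0.03},{"x":0.033,"y":-0.03},{"x":0.033,"y":-0.03}]}}

```text
validation failed for argument at $.mo...
```

{"method": "move_arm", "body": {"motion": [{"az":-0.137},{"az":-0.137},{"az":-0.137},{"az":-0.137},{"az":-0.137},{"az":-0.137},{}]}}

```text
validation failed for argument at $.mo...
```

```bash
python3 - <<'E'
from h import *
W=shot('wrist','w1.png')
print(np.round(W['R'],3),(-np.array(W['R']).T@W['t']).round(3),proj(W,[.568,-.039,.147]))
delta([.568,-.039,.2],62.6)
E
```

```text
[[ 0.269 -0.963 -0.001]
 [-0.925 -0.259  0.279]
 [-0.269 -0.074 -0.96 ]] [ 0.255 -0.629  0.385] (np.float64(-1289.9542255271963), np.float64(-1490.6772532274213))
tool shift [ 0.5365 -0.4843  0.0226] rotvec(tool) [-0.   -0.   -0.82] t 0.35 pos [ 0.1818 -0.6499  0.2224] F [ 0.6 -0.  -0.1] w 0.0878
```

View pics/w1.png

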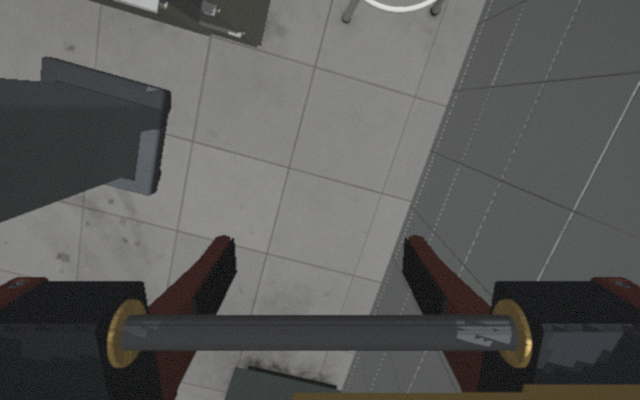

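The arm has not moved: the wrist picture shows only floor, with the fingers at (220,250) and (420,250). The call format was refused, so I'll try with every key given.

{"method": "move_arm", "body": {"motion": [{"x":0,"y":0,"z":-0.04,"ax":0,"ay":0,"az":0,"gripper":0.05},{"x":0,"y":0,"z":-0.04,"ax":0,"ay":0,"az":0,"gripper":0.05}]}}

```text
time_s: 0.55
eef_pos: [0.1816, -0.6492, 0.3023]
tcp_rot: [-3.138, 0.0, 0.273]
ft_force: [0.1, -0.4, 0.7]
grip_width: 0.0754
gripper_force: 0.0
```

{"method": "move_arm", "body": {"motion": [{"x":0.033,"y":-0.03,"z":0,"ax":0,"ay":0,"az":0,"gripper":0.05},{"x":0.033,"y":-0.03,"z":0,"ax":0,"ay":0,"az":0,"gripper":0.05},{"x":0.033,"y":-0.03,"z":0,"ax":0,"ay":0,"az":0,"gripper":0.05},{"x":0.033,"y":-0.03,"z":0,"ax":0,"ay":0,"az":0,"gripper":0.05},{"x":0.033,"y":-0.03,"z":0,"ax":0,"ay":0,"az":0,"gripper":0.05},{"x":0.033,"y":-0.03,"z":0,"ax":0,"ay":0,"az":0,"gripper":0.05},{"x":0.033,"y":-0.03,"z":0,"ax":0,"ay":0,"az":0,"gripper":0.05},{"x":0.033,"y":-0.03,"z":0,"ax":0,"ay":0,"az":0,"gripper":0.05},{"x":0.033,"y":-0.03,"z":0,"ax":0,"ay":0,"az":0,"gripper":0.05},{"x":0.033,"y":-0.03,"z":0,"ax":0,"ay":0,"az":0,"gripper":0.05},{"x":0.033,"y":-0.03,"z":0,"ax":0,"ay":0,"az":0,"gripper":0.05},{"x":0.033,"y":-0.03,"z":0,"ax":0,"ay":0,"az":0,"gripper":0.05},{"x":0.033,"y":-0.03,"z":0,"ax":0,"ay":0,"az":0,"gripper":0.05},{"x":0.033,"y":-0.03,"z":0,"ax":0,"ay":0,"az":0,"gripper":0.05},{"x":0.033,"y":-0.03,"z":0,"ax":0,"ay":0,"az":0,"gripper":0.05},{"x":0.033,"y":-0.03,"z":0,"ax":0,"ay":0,"az":0,"gripper":0.05}]}}

```text
time_s: 2.15
eef_pos: [0.5617, -0.0441, 0.3029]
tcp_rot: [3.141, -0.0, 0.272]
ft_force: [-0.1, -0.9, 0.5]
grip_width: 0.0501
gripper_force: 0.0
```

{"method": "move_arm", "body": {"motion": [{"x":0,"y":0,"z":0,"ax":0,"ay":0,"az":-0.137,"gripper":0.05},{"x":0,"y":0,"z":0,"ax":0,"ay":0,"az":-0.137,"gripper":0.05},{"x":0,"y":0,"z":0,"ax":0,"ay":0,"az":-0.137,"gripper":0.05},{"x":0,"y":0,"z":0,"ax":0,"ay":0,"az":-0.137,"gripper":0.05},{"x":0,"y":0,"z":0,"ax":0,"ay":0,"az":-0.137,"gripper":0.05},{"x":0,"y":0,"z":0,"ax":0,"ay":0,"az":-0.137,"gripper":0.05},{"x":0,"y":0,"z":0,"ax":0,"ay":0,"az":0,"gripper":0.05}]}}

```text
time_s: 2.85
eef_pos: [0.561, -0.0457, 0.3027]
tcp_rot: [-3.142, -0.0, 1.096]
ft_force: [0.6, -0.4, -0.5]
grip_width: 0.05
gripper_force: 0.0
```

```bash
python3 - <<'E'
from h import *
W=shot('wrist','w2.png')
print(np.round(W['R'],3),(-np.array(W['R']).T@W['t']).round(3),proj(W,[.568,-.039,.147]))
delta([.568,-.039,.2],62.6)
E
```

```text
[[ 0.889 -0.458 -0.001]
 [-0.439 -0.854  0.278]
 [-0.128 -0.247 -0.96 ]] [0.596 0.023 0.466] (np.float64(323.0320476902245), np.float64(176.80347844872514))
tool shift [0.0092 0.0031 0.1027] rotvec(tool) [ 0.    -0.    -0.001] t 2.9 pos [ 0.561  -0.0457  0.3027] F [ 0.1 -0.  -0.3] w 0.0499
```

View pics/w2.png

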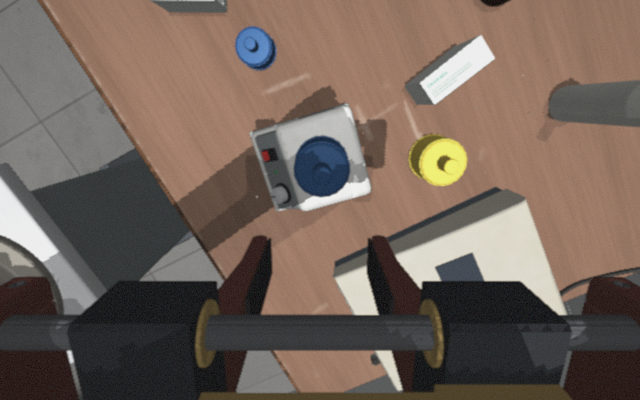

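The wrist view shows the cap's top disc near (322,166) with the knob near (323,169), about 8 px above the prediction. I'll measure both more finely.

```bash
python3 - <<'E'
from h import *
W=shot('wrist')
im=W['color'][115:215,240:400]
cv2.imwrite('pics/w2c.png',cv2.convertScaleAbs(cv2.resize(im,(800,500),interpolation=2)[:,:,::-1],alpha=2.0))
b,k=blobs(W,(98,90,15),(125,255,255),(285,120,365,205),20);print(b, W['fx'])
ys,xs=np.nonzero(k)
print('proj disc c',proj(W,[.568,-.039,.12]))
for o in (0,31.5): 
  pass
cs,_=cv2.findContours(k,0,2);c=max(cs,key=cv2.contourArea);print(cv2.fitEllipse(c))
E
```

```text
[(np.int32(2544), array([321.2, 166. ]), array([294, 136,  55,  60], dtype=int32))] 336.79064617223867
proj disc c (np.float64(322.67650971305613), np.float64(171.37560367787847))
((321.1329650878906, 166.04115295410156), (53.42726135253906, 58.73656463623047), 0.9512239694595337)
```

View pics/w2c.png

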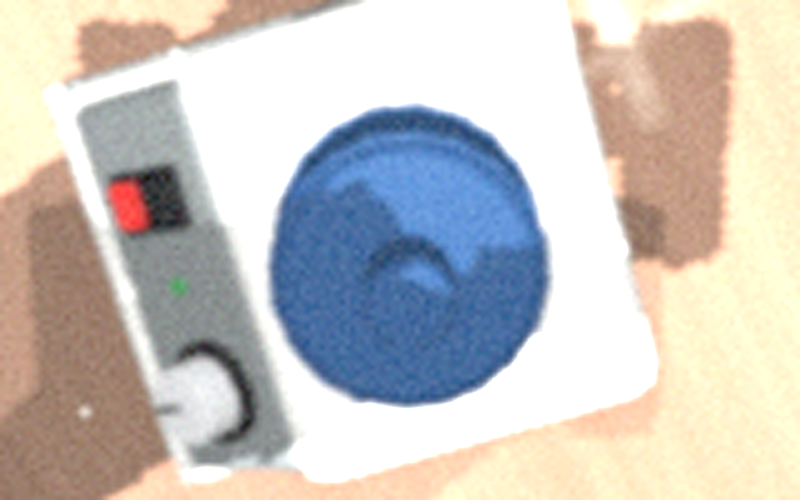

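The crop shows the knob's top disc near (411,302), which is full-image (322.2,175.4), and the flat-top disc centred at about (322,168.6). Both agree with the estimate to within 3 px.

```bash
python3 - <<'E'
from h import *
W=shot('wrist')
a=onplane(W,322.2,175.4,.147);b=onplane(W,322,168.6,.12);print(a,b)
m=(a+b)/2; delta([m[0],m[1],.20],62.6)
E
```

```text
[ 0.56799656 -0.03747994  0.147     ] [ 0.56874479 -0.03608921  0.12      ]
tool shift [0.0113 0.0024 0.1027] rotvec(tool) [ 0.     0.    -0.001] t 3.0 pos [ 0.561  -0.0456  0.3027] F [ 0.6 -0.3 -0. ] w 0.0501
```

{"method": "move_arm", "body": {"motion": [{"x":0.0105,"y":0.0025,"z":0.03,"ax":0,"ay":0,"az":0,"gripper":0.05},{"x":0,"y":0,"z":0.04,"ax":0,"ay":0,"az":0,"gripper":0.05},{"x":0,"y":0,"z":0.04,"ax":0,"ay":0,"az":0,"gripper":0.05},{"x":0,"y":0,"z":0.03,"ax":0,"ay":0,"az":0,"gripper":0.05},{"x":0,"y":0,"z":0.015,"ax":0,"ay":0,"az":0,"gripper":0.05},{"x":0,"y":0,"z":0.01,"ax":0,"ay":0,"az":0,"gripper":0.05},{"x":0,"y":0,"z":0.008,"ax":0,"ay":0,"az":0,"gripper":0.05},{"x":0,"y":0,"z":0.005,"ax":0,"ay":0,"az":0,"gripper":0.05},{"x":0,"y":0,"z":0,"ax":0,"ay":0,"az":0,"gripper":0.05}]}}

```text
time_s: 3.9
eef_pos: [0.5684, -0.0374, 0.1249]
tcp_rot: [3.141, -0.0, 1.094]
ft_force: [0.1, 0.5, -0.6]
grip_width: 0.0501
gripper_force: 0.0
```

{"method": "move_arm", "body": {"motion": [{"x":0,"y":0,"z":0,"ax":0,"ay":0,"az":0,"gripper":0.03},{"x":0,"y":0,"z":0,"ax":0,"ay":0,"az":0,"gripper":0.022},{"x":0,"y":0,"z":0,"ax":0,"ay":0,"az":0,"gripper":0.018},{"x":0,"y":0,"z":0,"ax":0,"ay":0,"az":0,"gripper":0.01},{"x":0,"y":0,"z":0,"ax":0,"ay":0,"az":0,"gripper":0.01},{"x":0,"y":0,"z":0,"ax":0,"ay":0,"az":0,"gripper":0.01},{"x":0,"y":0,"z":0,"ax":0,"ay":0,"az":0,"gripper":0.01}]}}

```text
time_s: 4.6
eef_pos: [0.5682, -0.0374, 0.1249]
tcp_rot: [3.141, -0.0, 1.095]
ft_force: [0.3, -1.1, 1.6]
grip_width: 0.0174
gripper_force: 30.0
```

{"method": "move_arm", "body": {"motion": [{"x":0,"y":0,"z":-0.005,"ax":0,"ay":0,"az":0,"gripper":0.01},{"x":0,"y":0,"z":-0.01,"ax":0,"ay":0,"az":0,"gripper":0.01},{"x":0,"y":0,"z":-0.015,"ax":0,"ay":0,"az":0,"gripper":0.01},{"x":0,"y":0,"z":-0.02,"ax":0,"ay":0,"az":0,"gripper":0.01},{"x":0,"y":0,"z":-0.02,"ax":0,"ay":0,"az":0,"gripper":0.01},{"x":0,"y":0,"z":-0.015,"ax":0,"ay":0,"az":0,"gripper":0.01},{"x":0,"y":0,"z":-0.005,"ax":0,"ay":0,"az":0,"gripper":0.01},{"x":0,"y":0,"z":0,"ax":0,"ay":0,"az":0,"gripper":0.01}]}}

```text
time_s: 5.4
eef_pos: [0.5685, -0.0374, 0.2156]
tcp_rot: [3.14, -0.001, 1.095]
ft_force: [-1.0, 0.4, -0.4]
grip_width: 0.0174
gripper_force: 30.0
```

```bash
python3 - <<'E'
from h import *
S=shot('scene');T=shot('top'); e=env.sense()['eef_pos']
bS,_=blobs(S,(100,120,40),(120,255,255),(295,190,420,330),30);print('S',bS,proj(S,e))
# cup: dark blob in top and scene near expected axis
c=[.568,-.0375,.112]; print('cup proj S',proj(S,c),'T',proj(T,c))
delta([.45,.12,.215],62.6)
a=S['color'][190:330,260:440]; cv2.imwrite('pics/s2.png',cv2.resize(a,(720,560),interpolation=2)[:,:,::-1])
E
```

```text
S [(np.int32(44), array([360.5, 238.7]), array([357, 233,   7,  15], dtype=int32)), (np.int32(215), array([315.9, 252.8]), array([308, 245,  17,  16], dtype=int32)), (np.int32(39), array([360.2, 258.1]), array([350, 256,  19,   5], dtype=int32))] (np.float64(358.8111504781156), np.float64(243.32645412742562))
cup proj S (np.float64(356.2600536466469), np.float64(280.5126067906606)) T (np.float64(410.96901550591235), np.float64(211.29879395229523))
tool shift [ 0.0861 -0.1767 -0.0008] rotvec(tool) [-0.001  0.001  0.002] t 5.5 pos [ 0.5676 -0.0375  0.2141] F [ 0.2 -0.  -0.8] w 0.0173
```

View pics/s2.png

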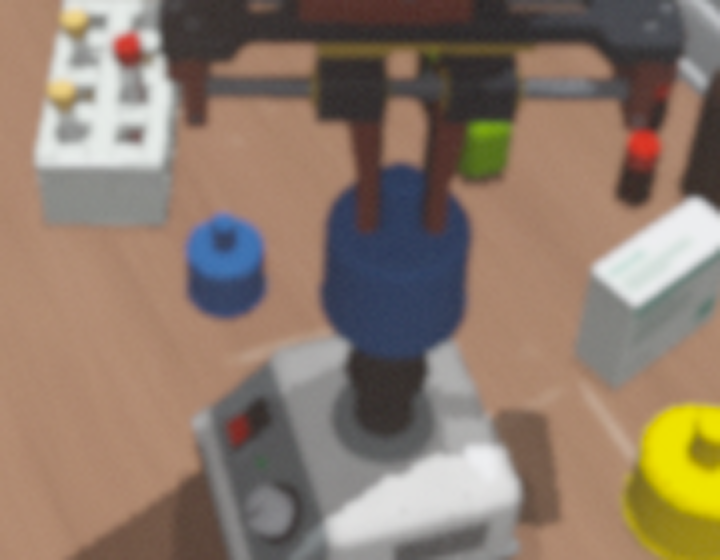

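The picture shows the cap upright between the fingers, crop (398,270), clear above the black cup at (385,385). I'll carry it to the bare desk at (0.45, 0.12).

{"method": "move_arm", "body": {"motion": [{"x":0.0145,"y":-0.0295,"z":0,"ax":0,"ay":0,"az":0,"gripper":0.01},{"x":0.0145,"y":-0.0295,"z":0,"ax":0,"ay":0,"az":0,"gripper":0.01},{"x":0.0145,"y":-0.0295,"z":0,"ax":0,"ay":0,"az":0,"gripper":0.01},{"x":0.0145,"y":-0.0295,"z":0,"ax":0,"ay":0,"az":0,"gripper":0.01},{"x":0.0145,"y":-0.0295,"z":0,"ax":0,"ay":0,"az":0,"gripper":0.01},{"x":0.0145,"y":-0.0295,"z":0,"ax":0,"ay":0,"az":0,"gripper":0.01},{"x":0,"y":0,"z":0,"ax":0,"ay":0,"az":0,"gripper":0.01},{"x":0,"y":0,"z":0.03,"ax":0,"ay":0,"az":0,"gripper":0.01},{"x":0,"y":0,"z":0.03,"ax":0,"ay":0,"az":0,"gripper":0.01},{"x":0,"y":0,"z":0.03,"ax":0,"ay":0,"az":0,"gripper":0.01},{"x":0,"y":0,"z":0.03,"ax":0,"ay":0,"az":0,"gripper":0.01},{"x":0,"y":0,"z":0.015,"ax":0,"ay":0,"az":0,"gripper":0.01},{"x":0,"y":0,"z":0.01,"ax":0,"ay":0,"az":0,"gripper":0.01},{"x":0,"y":0,"z":0.005,"ax":0,"ay":0,"az":0,"gripper":0.01},{"x":0,"y":0,"z":0.003,"ax":0,"ay":0,"az":0,"gripper":0.01},{"x":0,"y":0,"z":0,"ax":0,"ay":0,"az":0,"gripper":0.01},{"x":0,"y":0,"z":0,"ax":0,"ay":0,"az":0,"gripper":0.01}]}}

```text
time_s: 7.2
eef_pos: [0.4512, 0.1212, 0.0623]
tcp_rot: [3.141, -0.001, 1.095]
ft_force: [-0.5, 0.3, -0.3]
grip_width: 0.0175
gripper_force: 30.0
```

{"method": "move_arm", "body": {"motion": [{"x":0,"y":0,"z":0.003,"ax":0,"ay":0,"az":0,"gripper":0.01},{"x":0,"y":0,"z":0.002,"ax":0,"ay":0,"az":0,"gripper":0.01},{"x":0,"y":0,"z":0.001,"ax":0,"ay":0,"az":0,"gripper":0.01},{"x":0,"y":0,"z":0.001,"ax":0,"ay":0,"az":0,"gripper":0.01},{"x":0,"y":0,"z":0,"ax":0,"ay":0,"az":0,"gripper":0.01}]}}

```text
time_s: 7.7
eef_pos: [0.4506, 0.1211, 0.0548]
tcp_rot: [3.141, 0.0, 1.095]
ft_force: [-0.4, -0.9, 3.5]
grip_width: 0.0172
gripper_force: 30.0
```

Light contact (3.5 N) at the expected height, so I release and rise.

{"method": "move_arm", "body": {"motion": [{"x":0,"y":0,"z":0,"ax":0,"ay":0,"az":0,"gripper":0.024},{"x":0,"y":0,"z":0,"ax":0,"ay":0,"az":0,"gripper":0.036},{"x":0,"y":0,"z":0,"ax":0,"ay":0,"az":0,"gripper":0.036},{"x":0,"y":0,"z":-0.01,"ax":0,"ay":0,"az":0,"gripper":0.036},{"x":0,"y":0,"z":-0.03,"ax":0,"ay":0,"az":0,"gripper":0.036},{"x":0,"y":0,"z":-0.04,"ax":0,"ay":0,"az":0,"gripper":0.036},{"x":0,"y":0,"z":-0.04,"ax":0,"ay":0,"az":0,"gripper":0.036},{"x":0,"y":0,"z":-0.04,"ax":0,"ay":0,"az":0,"gripper":0.036},{"x":0,"y":0,"z":0,"ax":0,"ay":0,"az":0,"gripper":0.036}]}}

```text
time_s: 8.6
eef_pos: [0.4536, 0.1226, 0.2203]
tcp_rot: [3.134, -0.006, 1.095]
ft_force: [0.6, 0.7, -0.3]
grip_width: 0.036
gripper_force: 0.0
```

```bash
python3 - <<'E'
from h import *
# red tube target above rack
delta([.552,.229,.215],62.6)
W=shot('wrist'); print('red pred',proj(W,[.5515,.2286,.096]))
print(blobs(W,(0,150,60),(8,255,255),(0,0,640,300),20)[0], proj(W,[.5685,-.037,.112]))
cv2.imwrite('pics/w3.png',W['color'][:,:,::-1])
E
```

```text
tool shift [0.1397 0.0386 0.0064] rotvec(tool) [ 0.008 -0.006  0.002] t 8.6 pos [0.4536 0.1226 0.2203] F [ 0.6  0.7 -0.3] w 0.036
red pred (np.float64(368.4042649759014), np.float64(20.854841085427523))
[(np.int32(464), array([364.8,  21.5]), array([354,   9,  23,  27], dtype=int32)), (np.int32(94), array([417.3, 260.6]), array([412, 256,  11,  10], dtype=int32))] (np.float64(510.6696273629809), np.float64(293.73439239763036))
```

View pics/w3.png

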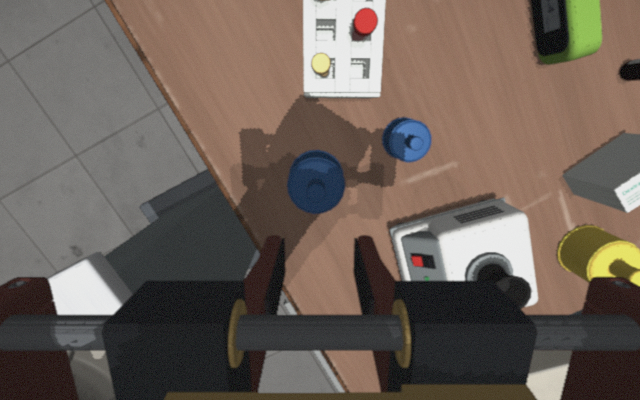

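The cap stands upright on bare desk at (316,182). The red cap is at (365,21) in the rack, and the open black cup is near (490,275). Next, over the red tube.

{"method": "move_arm", "body": {"motion": [{"x":0.035,"y":0.009,"z":-0.008,"ax":0,"ay":0,"az":0,"gripper":0.036},{"x":0.035,"y":0.009,"z":-0.008,"ax":0,"ay":0,"az":0,"gripper":0.036},{"x":0.035,"y":0.009,"z":-0.008,"ax":0,"ay":0,"az":0,"gripper":0.036},{"x":0.035,"y":0.009,"z":-0.006,"ax":0,"ay":0,"az":0,"gripper":0.036},{"x":0,"y":0,"z":0,"ax":0,"ay":0,"az":0,"gripper":0.036},{"x":0,"y":0,"z":0,"ax":0,"ay":0,"az":0,"gripper":0.036}]}}

```text
time_s: 9.25
eef_pos: [0.5459, 0.2292, 0.2431]
tcp_rot: [-3.139, 0.002, 1.096]
ft_force: [-1.1, -0.4, -0.5]
grip_width: 0.0359
gripper_force: 0.0
```

```bash
python3 - <<'E'
from h import *
W=shot('wrist')
b,k=blobs(W,(0,150,60),(8,255,255),(200,60,440,300),60);print(b,proj(W,[.5515,.2286,.096]))
cs,_=cv2.findContours(k,0,2);c=max(cs,key=cv2.contourArea);print(cv2.fitEllipse(c))
yb,_=blobs(W,(18,70,80),(32,255,255),(200,60,440,300),60);print('yel',yb)
a=W['color'][60:300,180:460];cv2.imwrite('pics/w4.png',cv2.resize(a,(700,600),interpolation=2)[:,:,::-1])
for u,z in ((b[0][1],.090),): print(onplane(W,*u,z))
delta([.552,.229,.215],62.6)
E
```

```text
[(np.int32(231), array([323.2, 184.8]), array([315, 175,  17,  19], dtype=int32))] (np.float64(325.63924697418923), np.float64(185.76083905665828))
((323.2037658691406, 184.88111877441406), (15.66385269165039, 17.77828598022461), 0.3315487504005432)
yel [(np.int32(237), array([331. , 107.9]), array([323,  99,  17,  18], dtype=int32)), (np.int32(240), array([288.1, 151.3]), array([280, 142,  17,  19], dtype=int32)), (np.int32(207), array([288.7, 211. ]), array([281, 203,  16,  17], dtype=int32))]
[0.54926847 0.22918128 0.09      ]
tool shift [0.0036 0.0053 0.0282] rotvec(tool) [-0.002  0.002  0.003] t 9.3 pos [0.5457 0.2282 0.2432] F [-0.6 -0.7  0.3] w 0.0359
```

View pics/w4.png

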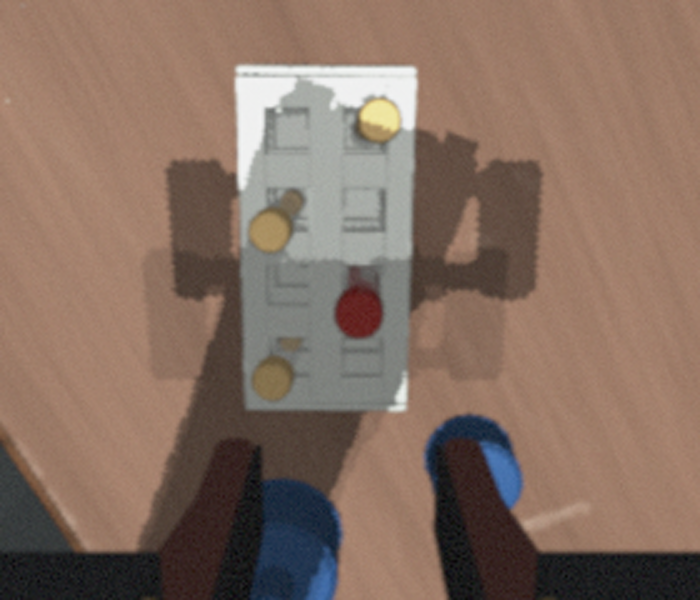

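The picture shows the red cap at crop (358,312), with yellow neighbours at (378,120), (270,230) and (272,378). The finger lanes to its left and right are free, so I descend.

{"method": "move_arm", "body": {"motion": [{"x":0.0027,"y":0.0035,"z":0.03,"ax":0,"ay":0,"az":0,"gripper":0.036},{"x":0,"y":0,"z":0.03,"ax":0,"ay":0,"az":0,"gripper":0.036},{"x":0,"y":0,"z":0.03,"ax":0,"ay":0,"az":0,"gripper":0.036},{"x":0,"y":0,"z":0.03,"ax":0,"ay":0,"az":0,"gripper":0.036},{"x":0,"y":0,"z":0.02,"ax":0,"ay":0,"az":0,"gripper":0.036},{"x":0,"y":0,"z":0.015,"ax":0,"ay":0,"az":0,"gripper":0.036},{"x":0,"y":0,"z":0.01,"ax":0,"ay":0,"az":0,"gripper":0.036},{"x":0,"y":0,"z":0.009,"ax":0,"ay":0,"az":0,"gripper":0.036},{"x":0,"y":0,"z":0,"ax":0,"ay":0,"az":0,"gripper":0.036},{"x":0,"y":0,"z":0,"ax":0,"ay":0,"az":0,"gripper":0.03},{"x":0,"y":0,"z":0,"ax":0,"ay":0,"az":0,"gripper":0.025},{"x":0,"y":0,"z":0,"ax":0,"ay":0,"az":0,"gripper":0.021},{"x":0,"y":0,"z":0,"ax":0,"ay":0,"az":0,"gripper":0.018},{"x":0,"y":0,"z":0,"ax":0,"ay":0,"az":0,"gripper":0.012},{"x":0,"y":0,"z":0,"ax":0,"ay":0,"az":0,"gripper":0.012},{"x":0,"y":0,"z":0,"ax":0,"ay":0,"az":0,"gripper":0.012},{"x":0,"y":0,"z":0,"ax":0,"ay":0,"az":0,"gripper":0.012}]}}

```text
time_s: 11.0
eef_pos: [0.5515, 0.2299, 0.071]
tcp_rot: [3.141, -0.001, 1.095]
ft_force: [0.9, -0.2, 3.3]
grip_width: 0.0185
gripper_force: 30.0
```

{"method": "move_arm", "body": {"motion": [{"x":0,"y":0,"z":-0.005,"ax":0,"ay":0,"az":0,"gripper":0.012},{"x":0,"y":0,"z":-0.01,"ax":0,"ay":0,"az":0,"gripper":0.012},{"x":0,"y":0,"z":-0.015,"ax":0,"ay":0,"az":0,"gripper":0.012},{"x":0,"y":0,"z":-0.02,"ax":0,"ay":0,"az":0,"gripper":0.012},{"x":0,"y":0,"z":-0.025,"ax":0,"ay":0,"az":0,"gripper":0.012},{"x":0,"y":0,"z":-0.025,"ax":0,"ay":0,"az":0,"gripper":0.012},{"x":0,"y":0,"z":-0.025,"ax":0,"ay":0,"az":0,"gripper":0.012},{"x":0,"y":0,"z":-0.02,"ax":0,"ay":0,"az":0,"gripper":0.012},{"x":0,"y":0,"z":-0.01,"ax":0,"ay":0,"az":0,"gripper":0.012},{"x":0,"y":0,"z":0,"ax":0,"ay":0,"az":0,"gripper":0.012},{"x":0,"y":0,"z":0,"ax":0,"ay":0,"az":0,"gripper":0.012}]}}

```text
time_s: 12.1
eef_pos: [0.5507, 0.2295, 0.2252]
tcp_rot: [-3.141, 0.001, 1.095]
ft_force: [-0.6, -0.3, -0.4]
grip_width: 0.0179
gripper_force: 30.0
```

```bash
python3 - <<'E'
from h import *
delta([.5685,-.037,.225],62.6)
S=shot('scene');T=shot('top')
# cup: dark pixels near predicted rim (scene & top), centroid and rim circle
for n,c in (('S',S),('T',T)):
    u,v=map(int,proj(c,[.5685,-.037,.112])); g=cv2.cvtColor(c['color'],cv2.COLOR_RGB2GRAY)
    m=np.zeros_like(g);m[v-14:v+22,u-18:u+19]=(g[v-14:v+22,u-18:u+19]<60)
    nn,l,s,ce=cv2.connectedComponentsWithStats(m);i=1+np.argmax(s[1:,4]);print(n,(u,v),s[i],ce[i])
a=cv2.resize(S['color'][190:310,270:410],(420,360),interpolation=2);u,v=map(int,proj(T,[.5685,-.037,.112]))
b=cv2.resize(T['color'][v-30:v+30,u-30:u+30],(360,360),interpolation=2)
cv2.imwrite('pics/s5.png',np.hstack([a,b])[:,:,::-1]); print(u,v)
E
```

```text
tool shift [-0.2287  0.1379  0.0004] rotvec(tool) [-0.     0.001  0.002] t 12.1 pos [0.5507 0.2295 0.2252] F [-0.6 -0.3 -0.4] w 0.0179Traceback (most recent call last):
  File "<stdin>", line 8, in <module>
    return _wrapfunc(a, 'argmax', axis=axis, out=out, **kwds)
    return bound(*args, **kwds)
ValueError: attempt to get argmax of an empty sequence
```

{"method": "move_arm", "body": {"motion": [{"x":-0.029,"y":0.0153,"z":0,"ax":0,"ay":0,"az":0,"gripper":0.012},{"x":-0.03,"y":0.0153,"z":0,"ax":0,"ay":0,"az":0,"gripper":0.012},{"x":-0.03,"y":0.0153,"z":0,"ax":0,"ay":0,"az":0,"gripper":0.012},{"x":-0.03,"y":0.0153,"z":0,"ax":0,"ay":0,"az":0,"gripper":0.012},{"x":-0.03,"y":0.0153,"z":0,"ax":0,"ay":0,"az":0,"gripper":0.012},{"x":-0.03,"y":0.0153,"z":0,"ax":0,"ay":0,"az":0,"gripper":0.012},{"x":-0.03,"y":0.0153,"z":0,"ax":0,"ay":0,"az":0,"gripper":0.012},{"x":-0.03,"y":0.0153,"z":0,"ax":0,"ay":0,"az":0,"gripper":0.012},{"x":-0.03,"y":0.0153,"z":0,"ax":0,"ay":0,"az":0,"gripper":0.012},{"x":0,"y":0,"z":0,"ax":0,"ay":0,"az":0,"gripper":0.012},{"x":0,"y":0,"z":0,"ax":0,"ay":0,"az":0,"gripper":0.012}]}}

```text
time_s: 13.3
eef_pos: [0.5497, -0.0729, 0.2247]
tcp_rot: [-3.14, 0.0, 1.093]
ft_force: [0.1, 0.7, 0.7]
grip_width: 0.0181
gripper_force: 30.0
```

```bash
python3 - <<'E'
from h import *
delta([.5685,-.037,.225],62.6)
W=shot('wrist'); u,v=map(int,proj(W,[.5685,-.037,.112]));print('pred rim',proj(W,[.5685,-.037,.112]),'collar',proj(W,[.5685,-.037,.076]))
r=2; a=cv2.resize(W['color'][60:300,180:460],(700,600),interpolation=2)
cv2.imwrite('pics/w5.png',cv2.convertScaleAbs(a[:,:,::-1],alpha=1.6))
g=cv2.cvtColor(W['color'],cv2.COLOR_RGB2GRAY);print(g[max(v-24,0):v+25:3,u-27:u+28:3])
E
```

```text
tool shift [ 0.0406  0.0002 -0.0003] rotvec(tool) [-0.002  0.     0.   ] t 13.3 pos [ 0.5497 -0.0729  0.2247] F [0.1 0.7 0.7] w 0.0181
pred rim (np.float64(320.3161641703254), np.float64(149.98733233895246)) collar (np.float64(320.26077922022677), np.float64(144.80920423422438))
[[189 188 186 146 104 112 115 113 114 115 117 117 108 110  98 180 191 191
  189]
 [186 187 128 104 113 110  82  50  41  37  48  78 100 114 106 103 181 191
  186]
 [188 173 101 112 101  45  33  29  21  32  27  37  33  71 112 109 123 190
  186]
 [184 119 110  73  34  28  27  24  28  32  17  16  17  29  54 109 102 177
  187]
 [179  98  93  38  28  22  25  32  26  26  21  30  27  23  36  56 107 121
  189]
 [165 100  54  25  29  12  29  37  31  37  34  25  32  19  24  40  96 109
  186]
 [159  90  38  27  27  22  30  36  40  39  35  42  18  29  30  30  62 104
  189]
 [150  79  34  28  24  23  34  31  44  36  35  34  30  25  20  38  40  99
  182]
 [162  70  33  30  27  22  40  40  31  34  36  39  33  11  27  25  40 110
  181]
 [178  72  30  27  28  33  30  32  39  32  39  35  32  19  31  28  37 145
  182]
 [182 116  29  27  29  29  35  37  37  41  34  37  14  37  28  33  42 175
  181]
 [184 167  39  33  29  24  27  20  32  36  27  30  30  24  26  32  91 181
  180]
 [167 145  63  28  19  20  29  24  26  32  25  31  27  35  27  35 163 180
  177]
 [142 140 124  34  37  29  33  31  30  28  31  30  35  27  26 107 176 176
  178]
 [142 141 138 118  28  31  30  30  25  28  27  32  29  32  68 156 155 162
  156]
 [143 139 137 142 115  57  29  24  28  26  35  30  32  78 134 131 134 136
  135]
 [143 140 136 139 140 142 125  67  62  59  57  93 132 136 139 138 134 135
  138]]
```

View pics/w5.png

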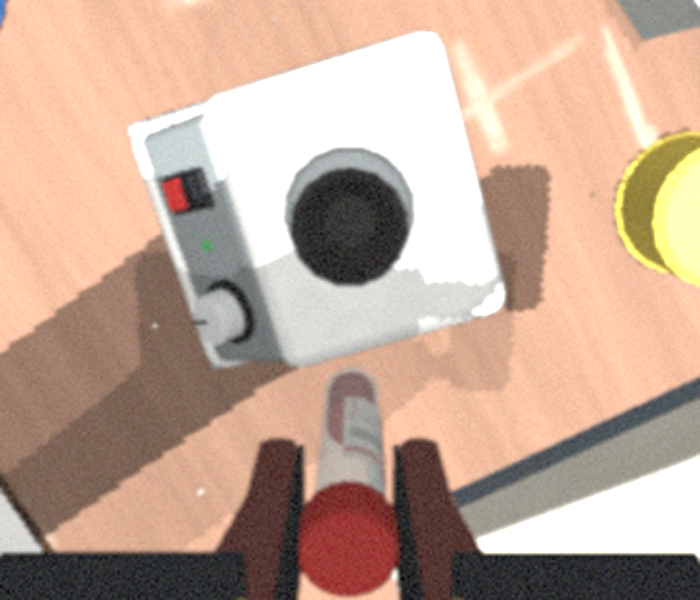

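The black cup is centred at crop (349,227), full-image (319.6,150.8), within 1 px of the prediction (320.3,150.0). The tube hangs straight from its cap at (349,540) to its bottom at (352,385). I'll check its tilt numerically.

```bash
python3 - <<'E'
from h import *
W=shot('wrist');s=env.sense();e=s['eef_pos'];R=Ro.from_euler('xyz',s['tcp_rot'])
print('cup',onplane(W,319.6,150.8,.112).round(4))
b=e+np.array([0,0,-.067+.008]); tx=R.apply([1,0,0])
print('bottom sphere centre',proj(W,b),'far edge',proj(W,b+tx*.008),'obs far edge row 207.2, col 320.8')
c=onplane(W,319.6,150.8,.112); delta([c[0],c[1],.225],62.6)
E
```

```text
cup [ 0.5678 -0.0359  0.112 ]
bottom sphere centre (np.float64(319.79452961360414), np.float64(217.81150820354023)) far edge (np.float64(319.7849928196235), np.float64(206.81779536969162)) obs far edge row 207.2, col 320.8
tool shift [ 0.0393 -0.0001  0.0002] rotvec(tool) [-0.001 -0.     0.004] t 13.4 pos [ 0.55   -0.0709  0.2252] F [0.2 0.2 0.1] w 0.0183
```

{"method": "move_arm", "body": {"motion": [{"x":0.02,"y":0,"z":0,"ax":0,"ay":0,"az":0,"gripper":0.012},{"x":0.02,"y":0,"z":0,"ax":0,"ay":0,"az":0,"gripper":0.012},{"x":0,"y":0,"z":0,"ax":0,"ay":0,"az":0,"gripper":0.012},{"x":0,"y":0,"z":0.015,"ax":0,"ay":0,"az":0,"gripper":0.012},{"x":0,"y":0,"z":0.015,"ax":0,"ay":0,"az":0,"gripper":0.012},{"x":0,"y":0,"z":0.012,"ax":0,"ay":0,"az":0,"gripper":0.012},{"x":0,"y":0,"z":0.008,"ax":0,"ay":0,"az":0,"gripper":0.012},{"x":0,"y":0,"z":0.004,"ax":0,"ay":0,"az":0,"gripper":0.012},{"x":0,"y":0,"z":0.003,"ax":0,"ay":0,"az":0,"gripper":0.012},{"x":0,"y":0,"z":0,"ax":0,"ay":0,"az":0,"gripper":0.012},{"x":0,"y":0,"z":0,"ax":0,"ay":0,"az":0,"gripper":0.012}]}}

```text
time_s: 14.5
eef_pos: [0.5689, -0.0368, 0.1691]
tcp_rot: [3.141, -0.0, 1.095]
ft_force: [0.1, -0.2, -0.5]
grip_width: 0.0186
gripper_force: 30.0
```

Position is good. I approach contact slowly.

{"method": "move_arm", "body": {"motion": [{"x":0,"y":0,"z":0.002,"ax":0,"ay":0,"az":0,"gripper":0.012},{"x":0,"y":0,"z":0.002,"ax":0,"ay":0,"az":0,"gripper":0.012},{"x":0,"y":0,"z":0.002,"ax":0,"ay":0,"az":0,"gripper":0.012},{"x":0,"y":0,"z":0.001,"ax":0,"ay":0,"az":0,"gripper":0.012},{"x":0,"y":0,"z":0.001,"ax":0,"ay":0,"az":0,"gripper":0.012},{"x":0,"y":0,"z":0,"ax":0,"ay":0,"az":0,"gripper":0.012},{"x":0,"y":0,"z":0,"ax":0,"ay":0,"az":0,"gripper":0.012}]}}

```text
time_s: 15.2
eef_pos: [0.5687, -0.0368, 0.1609]
tcp_rot: [3.141, -0.0, 1.095]
ft_force: [-0.8, 1.1, 1.1]
grip_width: 0.0185
gripper_force: 30.0
```

{"method": "move_arm", "body": {"motion": [{"x":0,"y":0,"z":0.001,"ax":0,"ay":0,"az":0,"gripper":0.012},{"x":0,"y":0,"z":0.001,"ax":0,"ay":0,"az":0,"gripper":0.012},{"x":0,"y":0,"z":0.001,"ax":0,"ay":0,"az":0,"gripper":0.012},{"x":0,"y":0,"z":0,"ax":0,"ay":0,"az":0,"gripper":0.012},{"x":0,"y":0,"z":0,"ax":0,"ay":0,"az":0,"gripper":0.012}]}}

```text
time_s: 15.7
eef_pos: [0.5687, -0.0368, 0.1578]
tcp_rot: [3.141, -0.0, 1.095]
ft_force: [-0.3, 0.2, 4.1]
grip_width: 0.0185
gripper_force: 30.0
```

```bash
python3 - <<'E'
from h import *
F=[];Z=[]
for i in range(6):
    shot('top'); s=env.sense(); F.append(s['ft_force']);Z.append(s['eef_pos'])
print(np.mean(F,0).round(2),np.mean(Z,0).round(4))
E
```

```text
[-0.29  0.09  4.11] [ 0.5687 -0.0368  0.1578]
```

The mean of 4.1 N means the cup has sunk about 2.8 mm. It needs about 2.2 mm more.

{"method": "move_arm", "body": {"motion": [{"x":0,"y":0,"z":0.001,"ax":0,"ay":0,"az":0,"gripper":0.012},{"x":0,"y":0,"z":0.0012,"ax":0,"ay":0,"az":0,"gripper":0.012},{"x":0,"y":0,"z":0,"ax":0,"ay":0,"az":0,"gripper":0.012},{"x":0,"y":0,"z":0,"ax":0,"ay":0,"az":0,"gripper":0.012},{"x":0,"y":0,"z":0,"ax":0,"ay":0,"az":0,"gripper":0.012}]}}

```text
time_s: 16.5
eef_pos: [0.5687, -0.0368, 0.1556]
tcp_rot: [3.141, -0.0, 1.095]
ft_force: [-0.9, -0.4, 5.7]
grip_width: 0.0183
gripper_force: 30.0
```

```bash
python3 - <<'E'
from h import *
F=[];Z=[]
for i in range(10):
    T=shot('top'); s=env.sense(); F.append(s['ft_force']);Z.append(s['eef_pos'])
print(np.mean(F,0).round(2),np.mean(Z,0).round(4),s['grip_width'],s['gripper_force'],s['time_s'])
S=shot('scene')
print('caps',blobs(T,(100,120,30),(120,255,255),(300,180,440,270),20)[0],proj(T,[.4506,.121,.077]),proj(T,[.4506,.121,.05]))
print('yel',blobs(T,(18,70,80),(32,255,255),(255,190,325,245))[0])
E
```

```text
[-0.77 -0.01  5.63] [ 0.5687 -0.0368  0.1556] 0.018340388183428057 30.00099688768387 17.0
caps [(np.int32(140), array([343.4, 214.3]), array([335, 207,  16,  16], dtype=int32))] (np.float64(341.8269703925037), np.float64(259.16054876845266)) (np.float64(341.0875073143877), np.float64(257.6704096594037))
yel [(np.int32(34), array([272.7, 201.2]), array([270, 198,   7,   7], dtype=int32)), (np.int32(36), array([279.6, 223.7]), array([277, 220,   6,   8], dtype=int32)), (np.int32(32), array([301.5, 235.5]), array([299, 233,   6,   6], dtype=int32))]
```

Depth is about 4.7–5.4 mm, which is right, and the yellow tubes are unmoved. The set-down cap was not seen in the top view, probably because of the arm's shadow, so I check that before handing in.

```bash
python3 - <<'E'
from h import *
for n in ('scene','top'):
    c=shot(n); u,v=map(int,proj(c,[.4506,.121,.05]));print(n,(u,v),(proj(c,[.4506,.121,.077]),proj(c,[.4506,.121,0])))
    print(blobs(c,(98,60,10),(128,255,255),(max(u-35,0),v-35,u+35,v+40),15)[0]); print(c['color'][v,u])
E
```

```text
scene (268, 262) ((np.float64(266.99129590778176), np.float64(253.8907671776106)), (np.float64(271.0545508013137), np.float64(276.40551233156015)))
[(np.int32(829), array([269.5, 270. ]), array([255, 252,  30,  36], dtype=int32))]
[58 68 95]
top (341, 257) ((np.float64(341.8269703925037), np.float64(259.16054876845266)), (np.float64(339.828037279205), np.float64(255.13237143728867)))
[(np.int32(439), array([340.8, 256.5]), array([329, 244,  24,  25], dtype=int32))]
[ 87 112 152]
```

The cap stands upright where it was placed: centred on its predicted spot in both views, with a round outline from above.

```bash
python3 -c "
from workcell import order
print(order.hand_in())"
```

```text
the job is handed in; nothing more can be done
None
```

The job is handed in: the blue dust cap stands upright on the bare desk, and the red-capped tube is held upright in the mixer cup, pressed about 5 mm down at about 5.6 N.

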